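# Nudge the mincer plate into its recess

## Task

On the blue holder board, push the steel mincer plate with the three big kidney-shaped openings along the board with the fingertips until it drops over the rim into the round recess and lies flat and flush there. Only nudge it: do not squeeze it, lift it or push it off the board. Leave the other plate with many small holes, the grinder mill and the red timer where they stand, and take the hand clear at the end.

Things in the scene. Friction and masses are not known exactly. Their poses are not given: they have to be found in the camera images.
- holder: Blue plastic holder board fixed on the table, 140 (x) x 350 (y) x 25 mm high, flat top. Origin at the centre of its underside on the table; own y along its long side, z up. Its top is 25 mm above its origin. A round recess, 75 mm in diameter and 10 mm deep, is sunk into the top at the middle; its floor is black. One steel plate lies on the top on each side of the recess (+y and -y).
- recess (a point): Centre of the floor of the round recess, 15 mm above the table and 10 mm below the board's top.
- kidney_plate: Loose steel mincer plate, a disc 70 mm in diameter and 10 mm thick, about 0.2 kg, with three big dark kidney-shaped openings. Origin at the centre of its underside, z up. Starts flat on the board's top, centre 85 to 133 mm from the recess centre, on either side of it. It slides with ordinary friction, tips once about 13 mm short of the recess centre, and drops in flush when pushed on to the centre.
- fine_plate: Loose steel mincer plate of the same size (70 mm diameter, 10 mm thick) with many small dark holes, lying on the board's top on the other side of the recess. Origin at the centre of its underside. To be left alone.
- mill_1: Small upright grinder mill with grey cap and clear body, 44 mm in diameter, 90 mm tall, loose on the table beyond the board's far long side. Origin at the centre of its underside. To be left alone.
- dial_timer: Round kitchen timer, red top on white base, 64 mm in diameter, 42 mm tall, loose on the table beyond the board's far long side. Origin at the centre of its underside. To be left alone.
There are look-alikes about, which are no part of the job. What is shaped like the kidney_plate but purple, turquoise or yellow is not meant.

How it is judged:
By the outcome, as a careful person would: the job done as asked, in the order asked, and still so for the second after the job is handed in, with the robot touching nothing.
It also fails if it takes over 38 s, if anything falls off the work surface, if the arm or the gripper's body presses on something with over 40 N, if the wrist force passes 120 N, or if a joint passes its speed limit or range.

## Robot

A 6-joint arm with a two-finger parallel gripper is mounted at the origin on a cart in front of the work surface, level with it; the furniture and walls round the work are solid. World frame = base frame: x ahead of the robot, y to its left, z up, the work surface at z = 0. Lengths are in mm, angles in rad, forces in N, time in s.
With the tool pointing down it reaches from about 350 to 775 mm from the base axis. Payload 7.3 kg.
Tool frame: the origin (TCP) lies between the finger pads; the fingertips stand 25 mm ahead of it and the grasp point (between the pads) lies 6 mm ahead of it; z points along the fingers, y is the line along which they close (so a half turn about z gives the same grasp; the last joint's range is limited). The gripper opens to 92 mm and grips with 3 to 60 N. Pads are 19 mm wide; open, the fingers measure 130 mm over their backs; the gripper's body (75 mm by 190 mm) begins 47 mm behind the grasp point.
Start: joints at [1.167, 0.342, 1.524, -0, 1.275, -0.146], TCP at [133.834, 507.672, 251.741] pointing down, gripper open.
Joint ranges: [-2.53, 2.53], [-0.77, 2.02], [0.04, 2.7], [-1, 4.14], [0.28, 2.66], [-3.11, 3.11]. Speed limits (rad/s): [2.57, 2.57, 3.14, 3.14, 3.14, 3.14].

## Interface

Orientations are given as [roll, pitch, yaw] about the fixed x, y, z axes, in that order (R = Rz(yaw) Ry(pitch) Rx(roll)).
In Python, from plant import bot gives the robot as it stands.
- The arm moves only by the tool play_rows, never from a script. Its argument "commands" is a list of rows, each an object of numbers: "x", "y", "z": the shift along the tool's x, y, z in m; "twist": the turn about the tool's z in degrees. In form: [{"x": .., "y": .., "z": .., "twist": ..}, ...]. A call has exactly 8 rows; each row is the pose to reach, as a shift and turn from the pose commanded when the call began, along the tool's axes at that moment; what a row does not reach only later rows make up. A row lasts 1/10 s, in which the tool goes at most 50 mm and 8.59 degrees, less where a joint would pass 70% of its speed; a pose out of reach is approached as far as the arm can. A call with a gripper value outside its range is refused whole. "jaw" is the closure, from 0 (fully open) to 1 (shut), set as the call begins (left out, the last holds). The fingers move at their own pace and stop on an object; the grip force is fixed at half the most. Time passes only in rows, so rows that repeat a pose let the fingers close, or fill a call up. It gives the time, the measured TCP pose, the force, the opening and the grip force at its end, in the units of the state.
- bot.get_obs(): the state, without advancing time (a new reading comes with each control period).
- bot.capture(name): name is "side" or "top" or "wrist"; returns a dict with "pixels" (420x560x3 uint8, red, green, blue), "fx", "fy", "cx", "cy" (pixels), "eye" and "rotation" of the camera in the world. Camera axes: x right, y down, z forward; pixel columns grow to the right and rows downward; lengths in mm; the calibration is good to about 2 mm. A picture is of the moment at which its call begins. There is no depth.
- bot.close_job(): hands the job in; it is judged then, once.
The state is a dict: "time": time; "joint_positions": joint angles; "dq": joint speeds; "tau": joint torques, N m; "tool_pos": TCP position; "tcp_rot": TCP orientation; "contact_force": force on the tool from outside, world axes, zero at the start; "moment": the same for the moment, N m; "grip_width": finger opening in mm; "finger_force": force on a finger pad.
Only numpy, scipy, OpenCV 4.12 (cv2) and the standard library are available. Lean on these libraries where they do the work, as an engineer would, in place of code of your own. Each camera call takes 0.05 s, during which the arm holds its last target. There are 200 camera calls.

## Working session

There is one attempt and no reset: what is moved stays moved. The work goes in short steps, Python scripts to look and compute and a tool call to move; the robot and the scene stay as the last step left them, time stands still between calls to the robot, and variables do not carry over. Pictures are saved under pics/ and viewed, at most 10 in all, crops included, and the job is handed in when it is done.

Besides the shell and the picture viewer there is one more tool, called after ">>>" as name([rows], argument=value, ...), one row to a line, values as JSON. play_rows: Moves the arm, as the interface text tells. Its arguments: {"type":"object","properties":{"commands":{"type":"array"},"jaw":{"type":"number"}},"required":["commands"]}

```bash
mkdir -p pics; ls; python3 - <<'E'
from plant import bot
import cv2,pickle
o=bot.get_obs(); print(o['tool_pos'],o['tcp_rot'],o['time'],o['grip_width'])
for n in('top','side'):
    c=bot.capture(n); pickle.dump(c,open(f'{n}.pkl','wb')); cv2.imwrite(f'pics/{n}1.png',c['pixels'][:,:,::-1]); print(n,c['eye'],c['rotation'],c['fx'],c['cx'],c['cy'])
E
```

```text
pics
[133.66394923 507.30835267 251.05694215] [-3.14005710e+00 -2.47235608e-04  2.88385432e+00] 0.0 91.92353721113567
top [369.07686355  33.32839539 928.54442174] [-2.93993319 -0.00455143 -1.69747708] 404.6207085838441 276.67661147690904 208.04114538516237
side [348.64058284 763.50423068 548.92090794] [-2.13051684  0.00794288 -2.91630704] 500.85084454851017 276.8458527885381 213.15553317830071
```

View pics/top1.png

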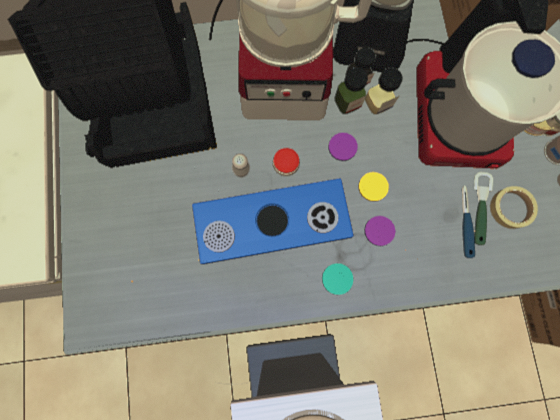

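View pics/side1.png

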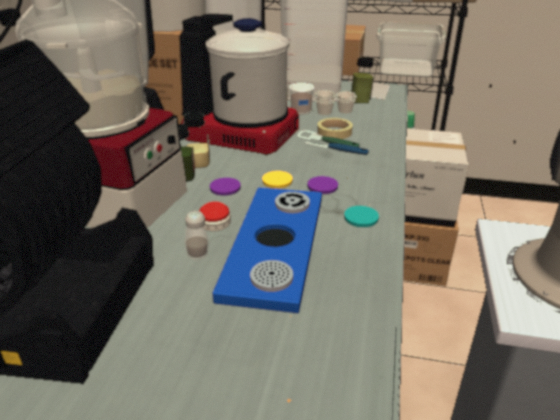

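The top view shows the kidney plate at about (323,217), recess (272,220), fine plate (218,236), timer (286,161) and mill (240,162). The side view agrees, with the kidney plate at the far end of the board.

```bash
cat > h.py <<'E'
import numpy as np,cv2
from scipy.spatial.transform import Rotation as R
def ray(c,u,v,z):
    M=R.from_euler('xyz',c['rotation']).as_matrix() if np.ndim(c['rotation'])==1 else np.array(c['rotation'])
    d=M@np.array([(u-c['cx'])/c['fx'],(v-c['cy'])/c['fy'],1.])
    e=np.array(c['eye']);return e+d*(z-e[2])/d[2]
def proj(c,p):
    M=R.from_euler('xyz',c['rotation']).as_matrix()
    q=M.T@(np.array(p)-c['eye']);return q[0]/q[2]*c['fx']+c['cx'],q[1]/q[2]*c['fy']+c['cy']
def circ(c,seed,z):
    """centre of the non-blue blob about the seed inside the blue board, on plane z"""
    hsv=cv2.cvtColor(c['pixels'],cv2.COLOR_RGB2HSV)
    m=cv2.inRange(hsv,(100,120,60),(125,255,255))
    m=cv2.bitwise_not(m)
    n,l=cv2.connectedComponents(m)
    k=(l==l[int(seed[1]),int(seed[0])]).astype(np.uint8)
    ct=max(cv2.findContours(k,0,1)[0],key=cv2.contourArea)
    P=np.array([ray(c,u,v,z)[:2] for u,v in ct[:,0,:]],np.float32)
    (x,y),r=cv2.minEnclosingCircle(P);e=cv2.fitEllipse(P)
    return np.round([x,y,r],1),np.round(e[0],1),np.round(e[1],1)
E
python3 - <<'E'
import pickle;from h import *
c=pickle.load(open('top.pkl','rb'));s=pickle.load(open('side.pkl','rb'))
for n,p,q,z in(('kid',(323,217),(292,201),35),('rec',(272,220),(275,236),25),('fine',(218,236),(272,274),35)):
    print(n,circ(c,p,z),circ(s,q,z))
h=cv2.cvtColor(c['pixels'],cv2.COLOR_RGB2HSV);m=cv2.inRange(h,(100,120,60),(125,255,255))
m[:,:180]=0;m[:,360:]=0;m[:170]=0;m[270:]=0
ct=max(cv2.findContours(m,0,1)[0],key=cv2.contourArea)
P=np.array([ray(c,*t[0],25)[:2] for t in ct],np.float32);print(cv2.minAreaRect(P))
print('timer',ray(c,286,161,42),'mill',ray(c,240,158,90))
E
```

```text
kid (array([516.9, -92.9,  35.8]), array([516.8, -93. ]), array([69.2, 69.9])) (array([  934.2, -1431.1,  1946.5]), array([  817.1, -1154.3]), array([3068.8, 3434.1]))
rec (array([525.7,  20. ,  34.8]), array([525.4,  20.1]), array([66.8, 67.6])) (array([525.4,  30.6,  32.3]), array([525.6,  29.9]), array([49.8, 63. ]))
fine (array([503.4, 142.3,  36. ]), array([503.3, 142.4]), array([69.3, 69.9])) (array([502.4, 149.4,  40.8]), array([502.8, 149.3]), array([70.6, 80.4]))
((525.9693603515625, 20.274322509765625), (139.07870483398438, 347.3758239746094), 2.8848931789398193)
timer [654.80440375 -28.66384339  42.        ] mill [658.54047645  72.81800515  90.        ]
```

>>> play_rows([
  {"x": -0.045, "y": -0.015, "z": 0, "twist": 8},
  {"x": -0.09, "y": -0.03, "z": 0, "twist": 16},
  {"x": -0.135, "y": -0.045, "z": 0, "twist": 24},
  {"x": -0.18, "y": -0.06, "z": 0, "twist": 32},
  {"x": -0.225, "y": -0.075, "z": 0, "twist": 40},
  {"x": -0.27, "y": -0.09, "z": 0, "twist": 48},
  {"x": -0.315, "y": -0.105, "z": 0, "twist": 56},
  {"x": -0.36, "y": -0.12, "z": 0, "twist": 64},
], jaw=0.565)

```text
time: 0.9
tool_pos: [452.6, 298.4, 251.5]
tcp_rot: [-3.141, -0.0, 1.761]
contact_force: [0.6, 1.5, -0.0]
grip_width: 40.3
finger_force: 0.0
```

>>> play_rows([
  {"x": -0.045, "y": -0.003, "z": 0, "twist": 2},
  {"x": -0.09, "y": -0.006, "z": 0, "twist": 4},
  {"x": -0.135, "y": -0.009, "z": 0, "twist": 6},
  {"x": -0.18, "y": -0.012, "z": 0, "twist": 8},
  {"x": -0.225, "y": -0.015, "z": 0, "twist": 10},
  {"x": -0.27, "y": -0.018, "z": 0, "twist": 12},
  {"x": -0.315, "y": -0.021, "z": 0, "twist": 14},
  {"x": -0.36, "y": -0.024, "z": 0, "twist": 15.6},
])

```text
time: 1.7
tool_pos: [497.6, -59.7, 251.5]
tcp_rot: [-3.141, -0.0, 1.493]
contact_force: [0.1, 0.6, 0.1]
grip_width: 40.1
finger_force: 0.0
```

```bash
python3 - <<'E'
from plant import bot
import cv2,pickle;from h import *
c=bot.capture('wrist');pickle.dump(c,open('w.pkl','wb'));cv2.imwrite('pics/w1.png',c['pixels'][:,:,::-1])
o=bot.get_obs();print(o['tool_pos'],o['tcp_rot'],c['eye'])
print(proj(c,(517,-93,35)),proj(c,(525.8,20.2,25)))
E
```

```text
[498.67823468 -65.88553326 251.37311355] [3.14084656 0.00384476 1.48826152] [504.477184    12.3568968  386.24587407]
(np.float64(301.54056295811097), np.float64(216.02461045450005)) (np.float64(302.6758972514008), np.float64(100.44469620929016))
```

View pics/w1.png

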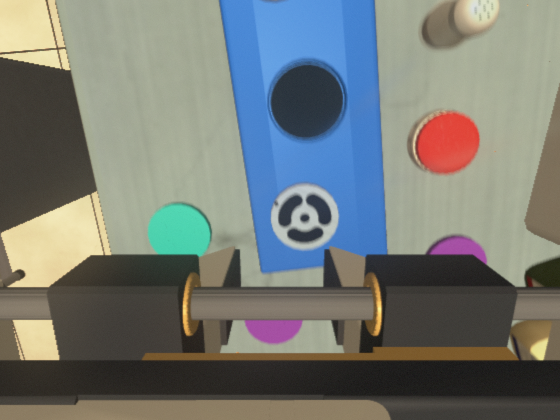

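The wrist view shows the kidney plate at (304,216) and the recess at (308,101), a few pixels from the prediction. I'll refine both.

```bash
python3 - <<'E'
import pickle;from h import *
c=pickle.load(open('w.pkl','rb'))
for (u,v,r),z in(((304,216,34),35),((307,101,38),25)):
    h=cv2.cvtColor(c['pixels'],cv2.COLOR_RGB2HSV);m=cv2.bitwise_not(cv2.inRange(h,(100,120,60),(125,255,255)))
    d=np.zeros_like(m);cv2.circle(d,(u,v),r+5,255,-1);m&=d
    ct=max(cv2.findContours(m,0,1)[0],key=cv2.contourArea)
    print(cv2.minEnclosingCircle(np.array([ray(c,*t[0],z)[:2] for t in ct],np.float32)))
E
```

```text
((519.7031860351562, -94.26235961914062), 36.58894348144531)
((529.3936767578125, 19.205909729003906), 34.6051025390625)
```

>>> play_rows([
  {"x": -0.03, "y": 0.005, "z": 0.0, "twist": 0},
  {"x": -0.06, "y": 0.01, "z": 0.03, "twist": 0},
  {"x": -0.091, "y": 0.01, "z": 0.06, "twist": 0},
  {"x": -0.091, "y": 0.01, "z": 0.1, "twist": 0},
  {"x": -0.091, "y": 0.01, "z": 0.13, "twist": 0},
  {"x": -0.091, "y": 0.01, "z": 0.15, "twist": 0},
  {"x": -0.091, "y": 0.01, "z": 0.15, "twist": 0},
  {"x": -0.091, "y": 0.01, "z": 0.15, "twist": 0},
])

```text
time: 2.55
tool_pos: [501.1, -149.3, 101.9]
tcp_rot: [-3.141, -0.0, 1.495]
contact_force: [0.1, 0.4, 0.7]
grip_width: 40.2
finger_force: 0.0
```

```bash
python3 - <<'E'
from plant import bot
o=bot.get_obs();print(o['tool_pos'],o['tcp_rot'])
E
```

```text
[ 501.08232401 -149.29089525  101.89856225] [-3.14119874e+00 -2.64103264e-04  1.49469276e+00]
```

>>> play_rows([
  {"x": 0, "y": 0.006, "z": 0.01, "twist": 0},
  {"x": 0, "y": 0.012, "z": 0.02, "twist": 0},
  {"x": 0, "y": 0.012, "z": 0.03, "twist": 0},
  {"x": 0, "y": 0.012, "z": 0.038, "twist": 0},
  {"x": 0, "y": 0.012, "z": 0.044, "twist": 0},
  {"x": 0, "y": 0.012, "z": 0.048, "twist": 0},
  {"x": 0, "y": 0.012, "z": 0.048, "twist": 0},
  {"x": 0, "y": 0.012, "z": 0.048, "twist": 0},
])

```text
time: 3.35
tool_pos: [513.0, -150.4, 53.8]
tcp_rot: [3.141, -0.0, 1.494]
contact_force: [-0.6, -0.0, 0.5]
grip_width: 40.1
finger_force: 0.0
```

```bash
python3 - <<'E'
from plant import bot
import cv2,pickle;from h import *
o=bot.get_obs();print(o['tool_pos'],o['contact_force'])
c=bot.capture('top')
cv2.imwrite('pics/t2.png',cv2.resize(c['pixels'][150:290,170:380,::-1],None,fx=3,fy=3))
E
```

```text
[ 512.985033   -150.39490749   53.84373346] [-0.59953824 -0.04981107  0.46765074]
```

View pics/t2.png

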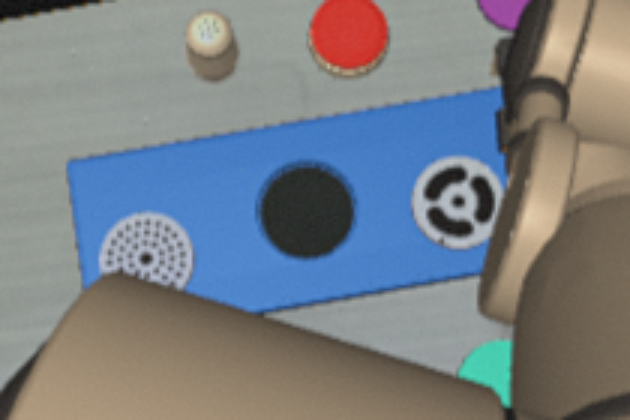

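The plate, seen at (458,202) in the crop, is undisturbed, and the hand is behind it. Pushing slowly.

>>> play_rows([
  {"x": 0.005, "y": 0, "z": 0, "twist": 0},
  {"x": 0.01, "y": 0, "z": 0, "twist": 0},
  {"x": 0.015, "y": 0, "z": 0, "twist": 0},
  {"x": 0.022, "y": 0, "z": 0, "twist": 0},
  {"x": 0.029, "y": 0, "z": 0, "twist": 0},
  {"x": 0.036, "y": 0, "z": 0, "twist": 0},
  {"x": 0.043, "y": 0.001, "z": 0, "twist": 0},
  {"x": 0.05, "y": 0.001, "z": 0, "twist": 0},
])

```text
time: 4.2
tool_pos: [518.0, -100.0, 53.8]
tcp_rot: [3.141, 0.0, 1.495]
contact_force: [-0.2, -2.4, 0.9]
grip_width: 40.1
finger_force: 1.0
```

>>> play_rows([
  {"x": 0.007, "y": 0, "z": 0, "twist": 0},
  {"x": 0.014, "y": 0, "z": 0, "twist": 0},
  {"x": 0.021, "y": 0, "z": 0, "twist": 0},
  {"x": 0.028, "y": 0, "z": 0, "twist": 0},
  {"x": 0.035, "y": 0, "z": 0, "twist": 0},
  {"x": 0.042, "y": 0, "z": 0, "twist": 0},
  {"x": 0.048, "y": 0, "z": 0, "twist": 0},
  {"x": 0.052, "y": 0, "z": 0, "twist": 0},
])

```text
time: 5.0
tool_pos: [521.7, -48.1, 53.7]
tcp_rot: [3.142, -0.0, 1.495]
contact_force: [0.2, -2.7, 1.4]
grip_width: 39.9
finger_force: 1.2
```

```bash
python3 - <<'E'
from plant import bot
import cv2,pickle;from h import *
o=bot.get_obs();print(o['tool_pos'],o['contact_force'])
a=bot.capture('top');b=bot.capture('wrist');pickle.dump((a,b),open('p3.pkl','wb'))
i=cv2.resize(a['pixels'][170:270,200:340,::-1],(392,280));j=cv2.resize(b['pixels'][60:340,130:480,::-1],(400,320))
o=np.zeros((320,792,3),np.uint8);o[:280,:392]=i;o[:,392:]=j;cv2.imwrite('pics/m3.png',o)
E
```

```text
[521.71052727 -48.09349171  53.72580784] [ 0.24254863 -2.74277525  1.38867354]
```

View pics/m3.png

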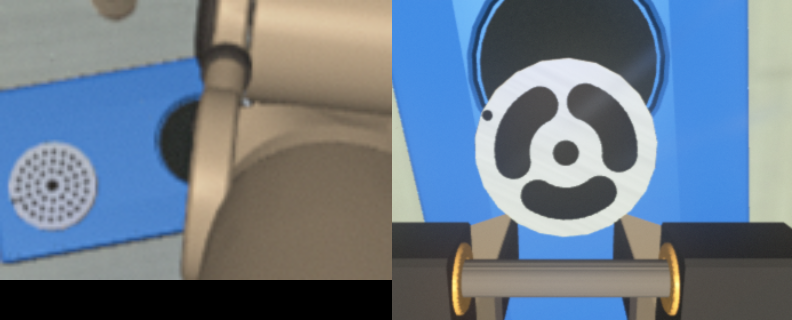

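The wrist half shows the plate seated on both fingertips, hub at about (565,153). Its front edge is over the recess, whose rim spans x≈470–668, so the two are nearly aligned.

```bash
python3 - <<'E'
import pickle;from h import *
a,c=pickle.load(open('p3.pkl','rb'))
f=lambda u,v:(130+(u-392)*.875,60+v*.875)
k=ray(c,*f(565.5,153),35);print('kid',k)
# recess rim: dark/blue edge points in the free upper arc
p=c['pixels'];h=cv2.cvtColor(p,cv2.COLOR_RGB2HSV);m=(h[:,:,2]<70).astype(np.uint8)
u,v=f(569,30);n,l=cv2.connectedComponents(m);q=(l==l[int(v),int(u)])
ct=max(cv2.findContours(q.astype(np.uint8),0,1)[0],key=cv2.contourArea)[:,0,:]
hub=np.array(f(565.5,153));ct=ct[np.hypot(*(ct-hub).T)>88]
P=np.array([ray(c,*t,15)[:2] for t in ct])
A=np.c_[2*P,np.ones(len(P))];s=np.linalg.lstsq(A,(P**2).sum(1),rcond=None)[0]
print('rec floor',s[:2],np.sqrt(s[2]+s[:2]@s[:2]),len(P))
E
```

```text
kid [525.90769633 -10.80741099  35.        ]
rec floor [526.64960653  32.67859092] 26.446556366354145 356
```

>>> play_rows([
  {"x": 0.003, "y": 0, "z": 0, "twist": 0},
  {"x": 0.006, "y": 0, "z": 0, "twist": 0},
  {"x": 0.01, "y": 0, "z": 0, "twist": 0},
  {"x": 0.014, "y": 0, "z": 0, "twist": 0},
  {"x": 0.018, "y": 0, "z": 0, "twist": 0},
  {"x": 0.022, "y": 0, "z": 0, "twist": 0},
  {"x": 0.025, "y": 0, "z": 0, "twist": 0},
  {"x": 0.028, "y": 0, "z": 0, "twist": 0},
])

```text
time: 5.9
tool_pos: [523.7, -20.2, 53.5]
tcp_rot: [-3.141, -0.001, 1.494]
contact_force: [-0.4, -0.9, -0.1]
grip_width: 40.2
finger_force: 0.5
```

```bash
python3 - <<'E'
from plant import bot
import cv2;from h import *
o=bot.get_obs();print(o['tool_pos'],o['contact_force'])
b=bot.capture('wrist');a=bot.capture('side')
i=cv2.resize(a['pixels'][170:310,200:340,::-1],(392,392));j=cv2.resize(b['pixels'][60:340,130:480,::-1],(400,320))
o=np.zeros((392,792,3),np.uint8);o[:,:392]=i;o[:320,392:]=j;cv2.imwrite('pics/m4.png',o)
E
```

```text
[523.6729978  -20.21179367  53.54731942] [-0.42529423 -0.89497968 -0.12635543]
```

View pics/m4.png

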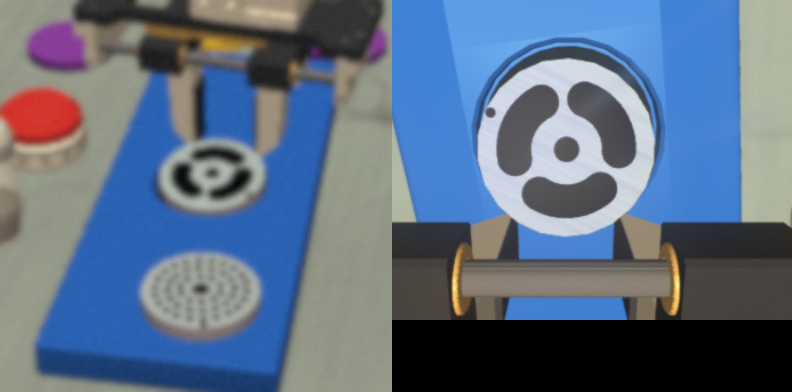

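The plate has tipped: its front edge is down in the recess and its rear is still on the rim, laterally centred (566 against 567). A few mm more.

>>> play_rows([
  {"x": 0.001, "y": 0, "z": 0, "twist": 0},
  {"x": 0.002, "y": 0, "z": 0, "twist": 0},
  {"x": 0.003, "y": 0, "z": 0, "twist": 0},
  {"x": 0.004, "y": 0, "z": 0, "twist": 0},
  {"x": 0.005, "y": 0, "z": 0, "twist": 0},
  {"x": 0.005, "y": 0, "z": 0, "twist": 0},
  {"x": 0.005, "y": 0, "z": 0, "twist": 0},
  {"x": 0.005, "y": 0, "z": 0, "twist": 0},
])

```text
time: 6.8
tool_pos: [524.2, -15.8, 53.7]
tcp_rot: [3.142, -0.0, 1.494]
contact_force: [-0.8, 0.2, -0.2]
grip_width: 39.9
finger_force: 0.0
```

```bash
python3 - <<'E'
from plant import bot
import cv2;from h import *
o=bot.get_obs();print(o['tool_pos'],o['contact_force'])
b=bot.capture('wrist');a=bot.capture('side')
i=cv2.resize(a['pixels'][170:310,200:340,::-1],(392,392));j=cv2.resize(b['pixels'][60:340,130:480,::-1],(400,320))
o=np.zeros((392,792,3),np.uint8);o[:,:392]=i;o[:320,392:]=j;cv2.imwrite('pics/m5.png',o)
E
```

```text
[524.1898144  -15.80271444  53.71238046] [-0.82737189  0.15079187 -0.1650136 ]
```

View pics/m5.png

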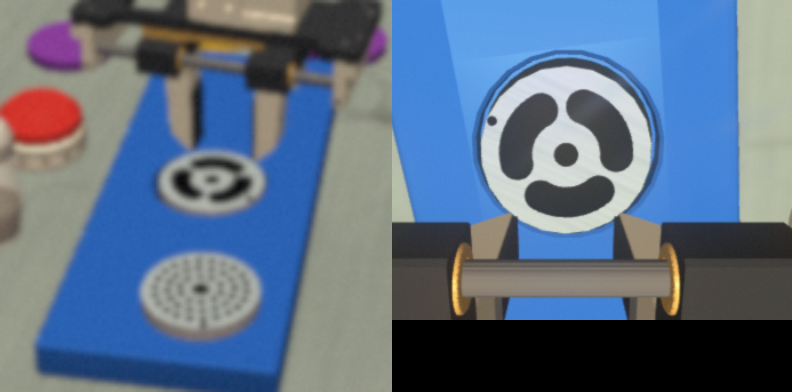

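The plate has dropped: it looks smaller in the wrist view, it shows no side wall in the side view, and the contact force is gone. Retreating back and up.

>>> play_rows([
  {"x": -0.005, "y": 0, "z": 0, "twist": 0},
  {"x": -0.015, "y": 0, "z": 0, "twist": 0},
  {"x": -0.03, "y": 0, "z": -0.01, "twist": 0},
  {"x": -0.05, "y": 0, "z": -0.04, "twist": 0},
  {"x": -0.08, "y": 0, "z": -0.08, "twist": 0},
  {"x": -0.11, "y": 0, "z": -0.12, "twist": 0},
  {"x": -0.135, "y": 0, "z": -0.16, "twist": 0},
  {"x": -0.15, "y": 0, "z": -0.18, "twist": 0},
])

```text
time: 7.7
tool_pos: [513.1, -169.0, 238.4]
tcp_rot: [3.136, 0.003, 1.492]
contact_force: [0.3, -0.5, -0.4]
grip_width: 40.0
finger_force: 0.0
```

>>> play_rows([
  {"x": -0.02, "y": 0, "z": 0, "twist": 0},
  {"x": -0.04, "y": 0, "z": 0, "twist": 0},
  {"x": -0.06, "y": 0, "z": 0, "twist": 0},
  {"x": -0.07, "y": 0, "z": 0, "twist": 0},
  {"x": -0.07, "y": 0, "z": 0, "twist": 0},
  {"x": -0.07, "y": 0, "z": 0, "twist": 0},
  {"x": -0.07, "y": 0, "z": 0, "twist": 0},
  {"x": -0.07, "y": 0, "z": 0, "twist": 0},
])

```text
time: 8.5
tool_pos: [507.6, -234.4, 233.8]
tcp_rot: [3.142, -0.0, 1.496]
contact_force: [0.1, 0.5, -0.1]
grip_width: 39.6
finger_force: 0.0
```

```bash
python3 - <<'E'
from plant import bot
import cv2;from h import *
o=bot.get_obs();print(o['tool_pos'],o['contact_force'])
b=bot.capture('top');a=bot.capture('side')
i=cv2.resize(a['pixels'][170:310,200:340,::-1],(392,392));j=cv2.resize(b['pixels'][150:270,190:340,::-1],(400,320))
o=np.zeros((392,792,3),np.uint8);o[:,:392]=i;o[:320,392:]=j;cv2.imwrite('pics/m6.png',o)
E
```

```text
[ 507.55647403 -234.39311774  233.78249149] [ 0.1272238   0.5485864  -0.10804307]
```

View pics/m6.png

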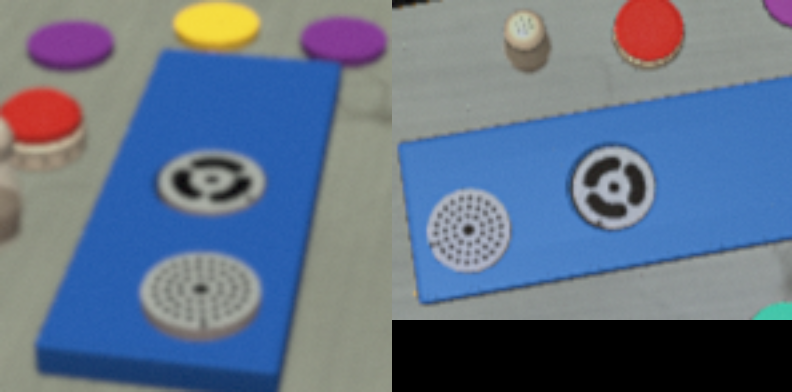

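Top view: the plate sits inside the recess at (613,187). The fine plate, mill and timer look unmoved. A quick numeric check for flatness before handing in.

```bash
python3 - <<'E'
from plant import bot
from h import *
for n in('top','side'):
    c=bot.capture(n);p=proj(c,(527,20,25));f=proj(c,(504,143,35))
    h=cv2.cvtColor(c['pixels'],cv2.COLOR_RGB2HSV);m=cv2.inRange(h,(0,0,100),(179,90,255))
    for (u,v),z in((p,25),(f,35)):
        d=np.zeros_like(m);cv2.circle(d,(int(u),int(v)),26,255,-1)
        ct=max(cv2.findContours(m&d,0,1)[0],key=cv2.contourArea)
        for zz in(25,35):print(n,z,zz,cv2.boundingRect(np.array([ray(c,*t[0],zz)[:2] for t in ct],np.float32)))
E
```

```text
top 25 25 (490, -17, 72, 70)
top 25 35 (489, -17, 71, 70)
top 35 25 (469, 108, 71, 71)
top 35 35 (468, 107, 71, 71)
side 25 25 (490, -15, 72, 75)
side 25 35 (487, 0, 71, 74)
side 35 25 (470, 96, 72, 83)
side 35 35 (467, 109, 72, 81)
```

```bash
python3 -c "
from plant import bot
print(bot.close_job())"
```

```text
the job is handed in; nothing more can be done
None
```

The kidney plate lies flush in the recess, pushed in with the fingertips only; the other plate, mill and timer look unmoved, the hand is clear, and I handed the job in at about 9 s.

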